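Reset the ear stop on a corn cutter's feed bed

ROBOT

A 6-joint arm with a two-finger parallel gripper is mounted at the origin on the work surface. World frame = base frame: x ahead of the robot, y to its left, z up, the work surface at z = 0. Lengths are in m, angles in rad, forces in N, time in s.
With the tool pointing down it reaches from about 0.325 to 0.875 m from the base axis. Payload 4.4 kg.
Tool frame: the origin (TCP) lies midway between the tips of the shut fingers; the grasp point (between the pads) lies 19 mm behind it; z points along the fingers, y is the line along which they close (so a half turn about z gives the same grasp; the last joint's range is limited). The gripper opens to 85 mm and grips with 20 to 120 N. Pads are 22 mm wide; open, the fingers measure 114 mm over their backs; the gripper's body (76 mm by 85 mm) begins 54 mm behind the grasp point. The pads swing forward as they close: fully open they stand 13 mm farther back than shut.
Start: joints at [-1.417, 0.207, 1.542, -0, 1.393, -0.15], TCP at [0.172, -0.549, 0.231] pointing down, gripper open.
Joint ranges: [-2.73, 2.73], [-0.86, 2.22], [0.23, 2.46], [-1.11, 4.25], [0.08, 2.63], [-2.82, 2.82]. Speed limits (rad/s): [2.79, 2.79, 3.14, 3.14, 3.14, 3.14].

INTERFACE

Orientations are given as [roll, pitch, yaw] about the fixed x, y, z axes, in that order (R = Rz(yaw) Ry(pitch) Rx(roll)).
In Python, from rig import robot, fingers, status, viewer, job_done gives the robot as it stands. The module is installed in compiled form; this text tells all that it offers. Calls block until the motion is done:
- robot.move_pose(position, orientation): joint-space move of the TCP to a pose.
- robot.move_straight(position, orientation=None, speed=0.15): straight line of the TCP; orientation=None keeps the orientation; speed is the mean speed in m/s.
- robot.set_joints(angles): joint-space move.
- fingers.command_gripper(opening): opening from 0.0 (shut) to 1.0 (fully open); the grip force is fixed at half the most; returns when the fingers have stopped.
- robot.wait(seconds).
- robot.solve_ik(position, orientation): joint angles nearest the present ones, or None.
- status.observe(): the state.
- viewer.grab_frame(name): name is "side" or "top"; returns a dict with "img" (400x640x3 uint8, blue, green, red), "vertical_fov" (degrees; the focal length in pixels is half the picture's height over the tangent of half this angle, whatever the lens; pixels are square), "cx", "cy" (the principal point, pixels), "position" and "attitude" of the camera in the world. Camera axes: x right, y down, z forward; pixel columns grow to the right and rows downward; lengths in m; the calibration is good to about 2 mm. A picture is of the moment at which its call begins. There is no depth.
A pose or a line that the arm cannot do raises robot.Unreachable and nothing moves.
- job_done(): hands the job in; it is judged then, once.
The state is a dict: "time_s": time; "qpos": joint angles; "qd": joint speeds; "joint_torque": joint torques, N m; "eef_pos": TCP position; "eef_rot": TCP orientation; "ft_force": force on the tool from outside, world axes, zero at the start; "ft_torque": the same for the moment, N m; "opening": opening from 0.0 (shut) to 1.0 (fully open); "grip_force": force on a finger pad.
Only numpy, scipy, OpenCV 4.12 (cv2) and the standard library are available. Lean on these libraries where they do the work, as an engineer would, in place of code of your own. Each camera call takes 0.05 s, during which the arm holds its last target. There are 200 camera calls.

TASK

Reset the ear stop on the corn cutter's feed bed: swing both clamp levers fully loose, slide the stop along its slots until its pointer is exactly in line with the tip of the pointed tab (not the square one), and then swing both levers back until they are fully tight. Leave the corn and all the other things lying about where they are.

Things in the scene. Friction and masses are not known exactly. Their poses are not given: they have to be found in the camera images.
- bed: Fixed flat aluminium feed bed, 12 mm thick, on the table. Origin: midpoint between its two clamp studs, on the underside; it reaches from -130 to 150 mm in its x and from -130 to 195 mm in its y; z up. The stop slides along the bed's y. The studs stand at bed y 0, x -40 mm (near lever) and x 40 mm (far lever).
- ear_stop (a joint): Position of the ear stop along the bed's +y, 0 to 0.1 m. Steel angle, about 0.9 kg: a plate 170 (x) x 200 (y) x 8 mm flat on the bed, with two 11 mm slots along y around the studs, and at its +y end an upright wall. Both levers loose, it takes about 3 N (plus 15 N per m/s) to slide and stays where left; a tight lever clamps it.
- wall (a point): On the stop's wall (170 mm wide in x, 6 mm thick, top 80 mm above the table): centre of its face towards the bed's -y and the levers, 67 mm above the table, at bed y = 75 mm + ear_stop. Push this face to move the stop to +y; push the opposite face, 6 mm farther on, to move it to -y. Axes as the bed's.
- pointer (a point): Tip of the stop's own pointer, a dark steel diamond 24 mm across whose outer half sticks out 12 mm as a nose from the +x edge of its plate, 14 mm to the -y side of the face at point wall, at the plate's top (20 mm above the table). Axes as the bed's.
- tab_tip (a point): Tip (towards the bed's -x) of the pointed tab, a dark steel block 40 (x) x 24 (y) x 11 mm whose -x end is a triangular nose, screwed on the bed's +x margin; its top is 23 mm above the table. It marks where the pointer has to be along the bed's y: pointer and tip then face each other across a gap of 8 mm in x. Axes as the bed's.
- square_tab: The other tab, a plain oblong block 40 x 24 x 11 mm without a nose: not the one to set to. Fixed. Origin under the middle of its -x end.
- near_lever (a joint): Angle of the clamp lever on the stud at bed x -40 mm: 0 fully tight, 1.3 rad fully loose; loosens anticlockwise seen from above. Its arm points 165 degrees clockwise of the bed's +x when tight, 90 (to the bed's -y) when loose. Stays where left; takes 2 to 4 N at the post, rather more for the last 0.5 rad of tightening. The stop is free above 0.55 rad.
- near_lever_grip (a point): Point on the axis of the near lever's grip post, 13 mm below its top. The post is a black upright cylinder 16 mm across at the arm's end, 60 mm from the stud's axis, free from 45 to 88 mm above the table. The arm is 14 mm wide, 8 mm thick, its top 45 mm above the table. The lever rises 2 mm as it is loosened.
- far_lever (a joint): The same for the lever on the stud at bed x +40 mm. Tight, its arm points 90 degrees clockwise of the bed's +x axis (to the bed's -y); loose, about 15 degrees clockwise of it.
- far_lever_grip (a point): The same point on the far lever's grip post.
- cob_a: Bystander: corn cob 170 mm long, 48 mm thick, lying on the table off the bed's -y end. Origin under its middle.
- cob_b: Bystander: another such cob, lying on the table off the bed's +y end.
- collar: Bystander: steel collar, 28 mm outside, 14 mm high, on the bed's corner at -x, +y.
- bolt: Bystander: bolt standing on its head, 30 mm high, on the bed's corner at +x, -y.
- bowl: Bystander: steel bowl, 140 mm across, 55 mm high, on the table on the robot's right.
- spray: Bystander: white bottle, 60 mm across, 170 mm high, on the table on the robot's left.
- wrench: Bystander: wrench lying on the table on the robot's right, beyond the bowl.

How it is judged:
By the outcome, as a careful person would: the job done as asked, in the order asked, and still so for the second after the job is handed in, with the robot touching nothing.
It also fails if it takes over 72 s, if anything falls off the work surface, if the arm or the gripper's body presses on something with over 40 N, if the wrist force passes 120 N, or if a joint passes its speed limit or range.

## Working session

There is one attempt and no reset: what is moved stays moved. The work goes in short steps, each a Python script; the robot and the scene stay as the last script left them, time stands still between calls to the robot, and variables do not carry over. Pictures are saved under pics/ and viewed, at most 10 in all, crops included, and the job is handed in when it is done.

```bash
mkdir -p pics; python3 - <<'E'
from rig import robot,fingers,status,viewer
import cv2,pickle
for n in("top","side"):
    f=viewer.grab_frame(n);cv2.imwrite(f"pics/{n}0.png",f["img"]);pickle.dump(f,open(f"{n}0.pkl","wb"))
    print(n,{k:v for k,v in f.items() if k!="img"})
s=status.observe();print(s["time_s"],s["eef_rot"],s["opening"])
E
```

```text
top {'vertical_fov': 44.96114361679385, 'cx': 318.2359024480789, 'cy': 198.96521348042856, 'position': array([0.36389596, 0.0312156 , 1.56054357]), 'attitude': array([-3.02790274, -0.00690001, -1.58788231])}
side {'vertical_fov': 42.90881707093002, 'cx': 321.80005211782384, 'cy': 206.10167251986692, 'position': array([ 0.06113323, -1.52338181,  1.0922172 ]), 'attitude': array([-2.13672067, -0.013699  , -0.30116188])}
0.1 [-3.13954382e+00 -3.01528594e-04  3.03807710e-01] 1.0016703710942518
```

View pics/top0.png

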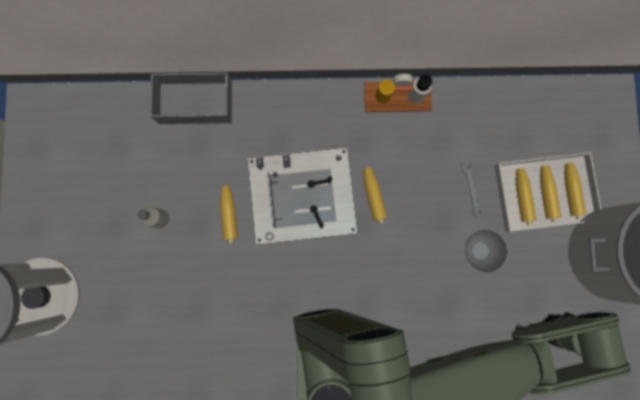

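View pics/side0.png

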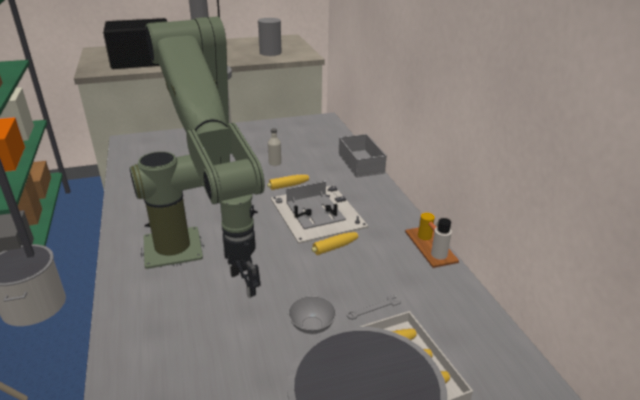

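The top view shows the bed with corners near (248,157), (348,149), (357,233), (257,244). The levers are black at (320,183) and (317,215), the tabs are at (260,162) and (287,160), and the wall is at about x=271. I'll enlarge both views.

```bash
python3 - <<'E'
import cv2,pickle,numpy as np
t=pickle.load(open("top0.pkl","rb"))["img"][140:252,240:365]
s=pickle.load(open("side0.pkl","rb"))["img"][170:250,265:375]
a=cv2.resize(t,None,fx=6,fy=5.2,interpolation=cv2.INTER_CUBIC)
a=cv2.resize(t,None,fx=5.3,fy=5.3,interpolation=cv2.INTER_CUBIC)
b=cv2.resize(s,None,fx=7,fy=7,interpolation=cv2.INTER_CUBIC)
cv2.imwrite("pics/tc.png",a);cv2.imwrite("pics/sc.png",b)
E
```

```text
(no output)
```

View pics/tc.png

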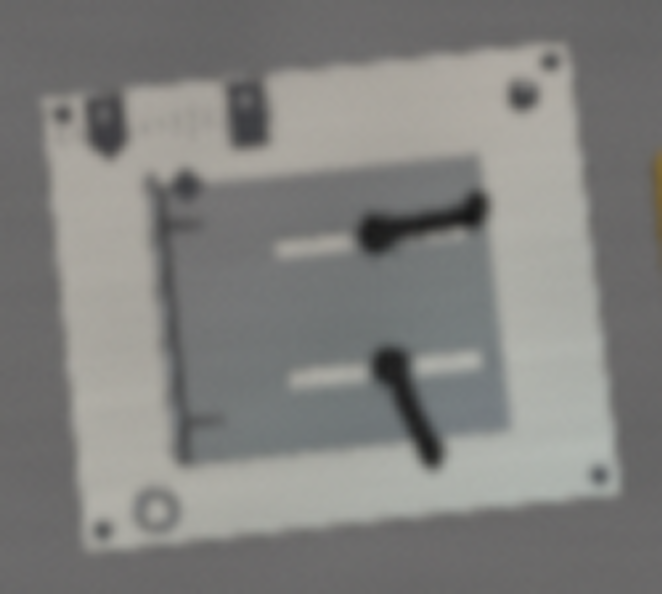

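View pics/sc.png

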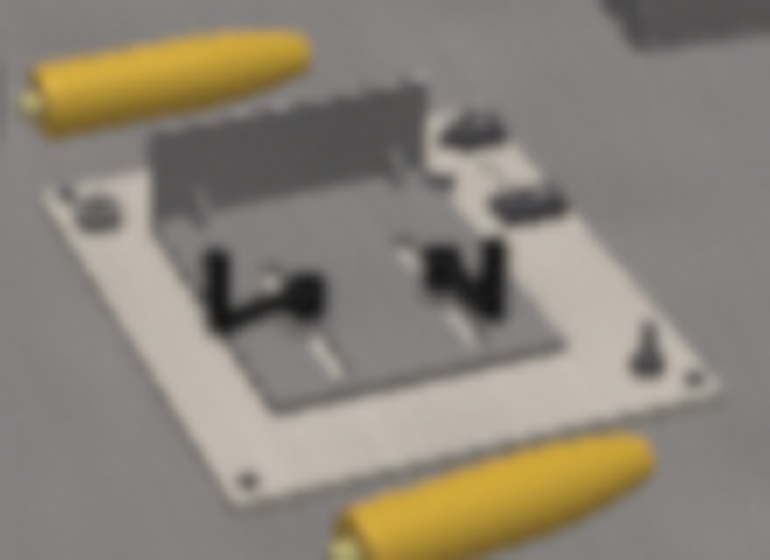

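The pointed tab is the +y one, at about (260.7,169) in the full image, with its nose towards -x. The square tab is at (287,160). The pointer diamond is at (275,175), so the stop has to move +y by roughly 45 mm. Both levers look tight. Next I'll measure the bed pose, the delta and the lever positions.

```bash
cat >h.py <<'E'
import numpy as np,cv2
from scipy.spatial.transform import Rotation as R
from rig import robot,fingers,status,viewer,job_done
def frames(name,n=4):
    fs=[viewer.grab_frame(name) for _ in range(n)];f=fs[0]
    f["img"]=np.mean([g["img"].astype(np.float32) for g in fs],0);return f
def cam(f):
    F=200/np.tan(np.radians(f["vertical_fov"]/2))
    return F,R.from_euler("xyz",f["attitude"]).as_matrix(),np.array(f["position"])
def cast(f,px,z):
    F,M,p=cam(f);px=np.atleast_2d(np.asarray(px,float))
    d=np.c_[(px[:,0]-f["cx"])/F,(px[:,1]-f["cy"])/F,np.ones(len(px))]@M.T
    return p+d*((z-p[2])/d[:,2])[:,None]
def proj(f,X):
    F,M,p=cam(f);c=(np.atleast_2d(X)-p)@M
    return c[:,:2]/c[:,2:]*F+[f["cx"],f["cy"]]
class Bed:
    def __init__(s,c,yaw): s.c=np.array(c);s.yaw=yaw;s.M=np.array([[np.cos(yaw),-np.sin(yaw)],[np.sin(yaw),np.cos(yaw)]])
    def w(s,x,y,z): return np.r_[s.c+s.M@[x,y],z]
    def b(s,P): return (np.atleast_2d(P)[:,:2]-s.c)@s.M
def findbed(f):
    g=cv2.cvtColor(f["img"].astype(np.uint8),cv2.COLOR_BGR2GRAY)
    m=np.zeros_like(g);w=(slice(120,280),slice(220,390));m[w]=(g[w]>(g[w].max()*0.5+60)).astype(np.uint8)
    m=cv2.morphologyEx(m,cv2.MORPH_CLOSE,np.ones((3,3)))
    cs=cv2.findContours(m,cv2.RETR_EXTERNAL,cv2.CHAIN_APPROX_NONE)[0];c=max(cs,key=cv2.contourArea)
    P=cast(f,c[:,0,:],.012)[:,:2]
    r=cv2.minAreaRect((P*1000).astype(np.float32));return r
def blob(f,bed,c,half,z,thr):
    """dark contour points (bed coords) in window around bed point c"""
    S=6;px=proj(f,bed.w(*c,z))[0];x0,y0=np.round(px).astype(int)-14
    g=cv2.cvtColor(f["img"],cv2.COLOR_BGR2GRAY)[y0:y0+29,x0:x0+29]
    G=cv2.resize(g,None,fx=S,fy=S,interpolation=cv2.INTER_CUBIC)
    yy,xx=np.nonzero(G<thr)
    B=bed.b(cast(f,np.c_[(xx+.5)/S-.5+x0,(yy+.5)/S-.5+y0],z))
    return B[(abs(B-c)<half).all(1)],g
E
python3 - <<'E'
from h import *
import pickle
t=frames("top");pickle.dump(t,open("t.pkl","wb"))
g=cv2.cvtColor(t["img"],cv2.COLOR_BGR2GRAY)
for n,(x,y) in dict(table=(300,130),bed=(310,157),plate=(300,200),tab=(262,165),ptr=(275,175),arm=(330,182)).items(): print(n,g[y,x])
r=findbed(t);print(r)
# corners clicked
pts=np.array([(42,97),(568,43),(620,494),(86,550)])/5.3+[240,140]
print(cast(t,pts,.012)[:,:2])
hubs=np.array([(389,365),(377,235)])/5.3+[240,140]; print(cast(t,hubs,.047))
E
```

```text
table 104.8915
bed 166.5625
plate 114.93575
tab 70.527
ptr 66.499504
arm 80.9945
((553.905517578125, 70.46919250488281), (275.4011535644531, 321.83135986328125), 5.360906600952148)
[[ 0.67735034  0.243929  ]
 [ 0.70608246 -0.0798194 ]
 [ 0.4281863  -0.10460827]
 [ 0.39995749  0.21765518]]
[[0.50542754 0.03357291 0.047     ]
 [0.58343218 0.03948999 0.047     ]]
```

```bash
cat >>h.py <<'E'
bed=Bed([.5462,.0370],np.radians(5.2))
def mid(B,xs):
    """mean over x slices of middle y"""
    o=[]
    for a in xs:
        s=B[abs(B[:,0]-a)<.001,1]
        if len(s)>3:o.append((s.min()+s.max())/2)
    return np.array(o)
def measure(f,cp,thr=(110,120,130),tp=(90,95,100)):
    r=[]
    for a,b in zip(thr,tp):
        T,_=blob(f,bed,(.125,.105),(.026,.018),.0175,a)
        P,_=blob(f,bed,cp,(.016,.016),.018,b)
        r.append([*T.mean(0),T[:,0].min(),T[:,0].max(),np.ptp(T[:,1]),*P.mean(0),*P.min(0),*P.max(0)])
    return np.array(r)
E
python3 - <<'E'
from h import *
import pickle
t=pickle.load(open("t.pkl","rb"))
q=np.array([(107,125),(186,185),(247,115)])/5.3+[240,140];print(bed.b(cast(t,q,.0175)))
np.set_printoptions(precision=4,suppress=True)
P=bed.b(cast(t,q,.018))[1]
print(measure(t,P))
posts=np.array([(433,462),(478,207)])/5.3+[240,140];print(bed.b(cast(t,posts,.075)))
print(proj(t,bed.w(.125,.105,.0175)),q[0])
T,g=blob(t,bed,(.125,.105),(.026,.018),.0175,115)
for a in np.arange(.098,.145,.004):print(round(a,3),mid(T,[a]),end=' ')
E
```

```text
[[0.12665918 0.15567986]
 [0.08459352 0.11134083]
 [0.12374292 0.07005091]]h.py:49: RuntimeWarning: Mean of empty slice.
  r.append([*T.mean(0),T[:,0].min(),T[:,0].max(),np.ptp(T[:,1]),*P.mean(0),*P.min(0),*P.max(0)])
  ret = um.true_divide(
Traceback (most recent call last):
  File "h.py", line 49, in measure
    r.append([*T.mean(0),T[:,0].min(),T[:,0].max(),np.ptp(T[:,1]),*P.mean(0),*P.min(0),*P.max(0)])
                         ~~~~~~~~~~^^
ValueError: zero-size array to reduction operation minimum which has no identity
```

```bash
sed -i 's/(\.125,\.105),(\.026,\.018)/(.123,.1557),(.028,.0185)/' h.py
python3 - <<'E'
from h import *
import pickle
t=pickle.load(open("t.pkl","rb"))
np.set_printoptions(precision=4,suppress=True)
print(measure(t,(.0846,.1113)))
posts=np.array([(433,462),(478,207)])/5.3+[240,140];print(bed.b(cast(t,posts,.075)))
for th in(105,120):
  T,g=blob(t,bed,(.123,.1557),(.028,.0185),.0175,th)
  for a in np.arange(.098,.145,.005):print(round(a,3),mid(T,[a]),end=' ')
  print()
  T,g=blob(t,bed,(.0846,.1113),(.016,.016),.018,th-20)
  for a in np.arange(.074,.1,.003):print(round(a,3),mid(T,[a]),end=' ')
  print()
s=status.observe();print(robot.solve_ik(bed.w(-.098,-.0155,.15),[np.pi,0,bed.yaw]))
E
```

```text
[[0.131  0.1572 0.109  0.151  0.0235 0.0838 0.1137 0.0686 0.1053 0.0918
  0.1273]
 [0.1311 0.1573 0.108  0.151  0.0266 0.0831 0.1148 0.0686 0.1048 0.0924
  0.1273]
 [0.131  0.1574 0.1069 0.151  0.0364 0.0825 0.1156 0.0686 0.1038 0.0934
  0.1273]]
[[-0.1024 -0.0189]
 [ 0.0434 -0.0613]]
0.098 [] 0.103 [] 0.108 [] 0.113 [0.157] 0.118 [0.1573] 0.123 [0.1577] 0.128 [0.1575] 0.133 [0.1576] 0.138 [0.1576] 0.143 [0.1572] 
0.074 [] 0.077 [] 0.08 [0.1125] 0.083 [0.1128] 0.086 [0.1128] 0.089 [0.1128] 0.092 [0.1123] 0.095 [] 0.098 [] 
0.098 [] 0.103 [] 0.108 [0.1569] 0.113 [0.1572] 0.118 [0.1573] 0.123 [0.1574] 0.128 [0.1573] 0.133 [0.1576] 0.138 [0.1576] 0.143 [0.1573] 
0.074 [0.1256] 0.077 [0.1172] 0.08 [0.1161] 0.083 [0.1155] 0.086 [0.1134] 0.089 [0.1129] 0.092 [0.1128] 0.095 [] 0.098 [] 
[-0.1645  0.0265  1.9216 -0.      1.1935  1.3155]
```

Delta is about 44.5 mm and the lever posts are where the geometry predicts. I'll loosen both levers now by caging each post between the pads.

```bash
cat >>h.py <<'E'
def P(stud,th,z,dy=0,r=.060):
    a=np.radians(th);x=stud+r*np.cos(a)-dy*np.sin(a);y=r*np.sin(a)+dy*np.cos(a)
    ps=(th+np.degrees(bed.yaw))
    ps=ps+180 if True else ps
    return bed.w(x,y,z),[np.pi,0,np.radians(ps)]
def tang(stud,th):
    a=np.radians(th);d=bed.M@[-np.sin(a),np.cos(a)];return status.observe()["ft_force"][:2]@d
def swing(stud,a0,a1,fmax,op=.27,over=9,z=.053,step=1.0):
    robot.move_pose(*P(stud,a0,.13)); 
    fingers.command_gripper(.5)
    robot.move_straight(*P(stud,a0,z),speed=.15)
    print("down",np.round(status.observe()["ft_force"],1))
    fingers.command_gripper(op)
    b=tang(stud,a0)
    s=np.sign(a1-a0);n=int(np.ceil(abs(a1-a0)/15));log=[]
    for th in np.linspace(a0,a1,n+1)[1:]:
        robot.move_straight(*P(stud,th,z),speed=.1);log.append((round(th),round(tang(stud,th),1)))
    for k in np.arange(step,over+.1,step):
        th=a1+s*k;robot.move_straight(*P(stud,th,z),speed=.05);f=tang(stud,th);log.append((round(th,1),round(f,1)))
        if abs(f)>fmax:break
    print(log,status.observe()["opening"])
    e=th-s*2; robot.move_straight(*P(stud,e,z),speed=.05)
    fingers.command_gripper(.5)
    robot.move_straight(*P(stud,e,.13),speed=.2)
    print("t",status.observe()["time_s"])
E
python3 - <<'E'
from h import *
swing(-.04,-165,-90,14)
E
```

```text
down [-0.2  0.6 -0.2]
[(-150, np.float64(-0.7)), (-135, np.float64(-0.4)), (-120, np.float64(0.2)), (-105, np.float64(0.5)), (-90, np.float64(0.9)), (np.float64(-89.0), np.float64(-1.1)), (np.float64(-88.0), np.float64(-2.4)), (np.float64(-87.0), np.float64(-2.5)), (np.float64(-86.0), np.float64(-1.4)), (np.float64(-85.0), np.float64(-3.8)), (np.float64(-84.0), np.float64(-4.6)), (np.float64(-83.0), np.float64(-8.1)), (np.float64(-82.0), np.float64(-9.0)), (np.float64(-81.0), np.float64(-11.3))] 0.26900656337156154
t 9.45
```

```bash
python3 - <<'E'
from h import *
t=frames("top",1);s=frames("side",1)
c=lambda i,k:cv2.resize(i[170:250,265:375] if k else i[140:252,240:365],(500,int(500*80/110)) if k else (420,376),interpolation=cv2.INTER_CUBIC)
a=c(t["img"],0);b=c(s["img"],1)[:,:];H=376;b=cv2.resize(b,(370,H*1))
cv2.imwrite("pics/l1.png",np.hstack([a,b]))
E
```

```text
[ WARN:0@0.571] global loadsave.cpp:1063 imwrite_ Unsupported depth image for selected encoder is fallbacked to CV_8U.
```

View pics/l1.png

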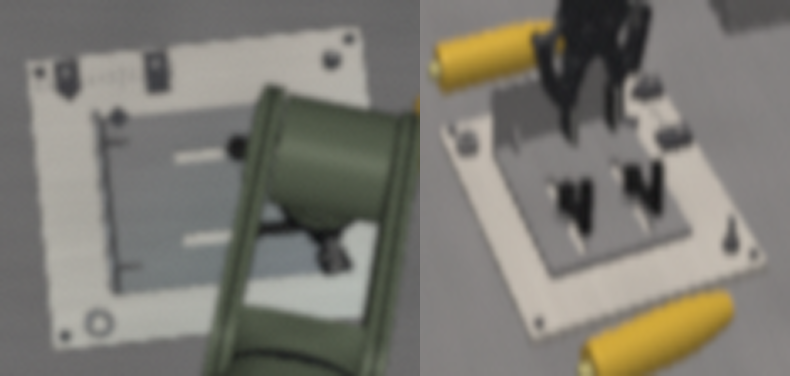

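The near lever now points to bed -y, parallel to the far one, and the force rose to 11 N at its end stop, so it is loose. Next is the far lever.

```bash
python3 - <<'E'
from h import *
swing(.04,-90,-15,14,over=11)
# withdraw to free the view
robot.move_pose(bed.w(0,.128,.16),[np.pi,0,bed.yaw])
s=frames("side",4)
cv2.imwrite("pics/l2.png",cv2.resize(s["img"][170:250,265:375].astype(np.uint8),(770,560),interpolation=cv2.INTER_CUBIC))
print(status.observe()["time_s"])
E
```

```text
down [-0.1  0.3  0.5]
[(-75, np.float64(-0.2)), (-60, np.float64(0.5)), (-45, np.float64(0.6)), (-30, np.float64(-0.7)), (-15, np.float64(-0.1)), (np.float64(-14.0), np.float64(-0.7)), (np.float64(-13.0), np.float64(-2.2)), (np.float64(-12.0), np.float64(-1.5)), (np.float64(-11.0), np.float64(-1.4)), (np.float64(-10.0), np.float64(-2.6)), (np.float64(-9.0), np.float64(-5.1)), (np.float64(-8.0), np.float64(-7.7)), (np.float64(-7.0), np.float64(-9.3)), (np.float64(-6.0), np.float64(-11.3)), (np.float64(-5.0), np.float64(-12.9)), (np.float64(-4.0), np.float64(-16.7))] 0.2738473913725684
t 17.05
19.9917
```

View pics/l2.png

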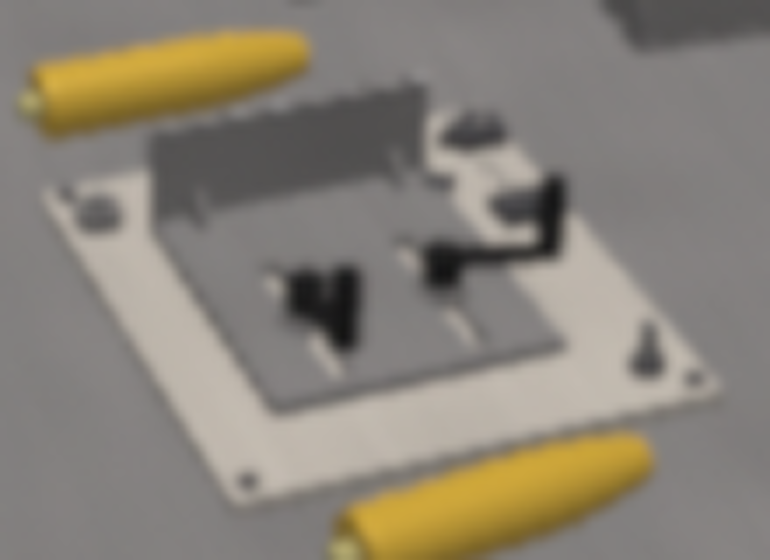

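Both levers are loose: near points to bed -y and far points to about bed +x. I'll grip the wall across its thickness, slide it +44.5 mm, swing aside and re-measure.

```bash
cat >>h.py <<'E'
def slide(y,d):
    o=[np.pi,0,bed.yaw]
    fingers.command_gripper(.4)
    robot.move_pose(bed.w(0,y,.13),o)
    robot.move_straight(bed.w(0,y,.054),speed=.15)
    fingers.command_gripper(0)
    print("grip",np.round(status.observe()["ft_force"],1),status.observe()["opening"])
    robot.move_straight(bed.w(0,y+d,.054),speed=.04);robot.wait(.2)
    print("slid",np.round(status.observe()["ft_force"],1),np.round(bed.b(status.observe()["eef_pos"]),4))
    fingers.command_gripper(.4)
    robot.move_straight(bed.w(0,y+d,.15),speed=.2)
def aside():
    q=np.array(status.observe()["qpos"]);q[0]-=.75;robot.set_joints(q)
E
python3 - <<'E'
from h import *
import pickle
slide(.1295,.0445); aside()
t=frames("top",4);pickle.dump(t,open("t2.pkl","wb"));print(status.observe()["time_s"])
np.set_printoptions(precision=4,suppress=True)
print(measure(t,(.0846,.157)))
for th in(105,120):
  T,g=blob(t,bed,(.123,.1557),(.028,.0185),.0175,th)
  for a in np.arange(.108,.145,.005):print(round(a,3),mid(T,[a]),end=' ')
  print()
  T,g=blob(t,bed,(.0846,.157),(.0145,.016),.018,th-20)
  for a in np.arange(.074,.1,.003):print(round(a,3),mid(T,[a]),end=' ')
  print()
cv2.imwrite("pics/s1.png",cv2.resize(t["img"][145:215,240:325].astype(np.uint8),None,fx=8,fy=8,interpolation=cv2.INTER_CUBIC))
E
```

```text
grip [-1.2  0.5  6.1] 0.057844093019315534
slid [-1.2 -2.8  6. ] [[0.0013 0.1735]]
25.75
[[0.131  0.1572 0.109  0.151  0.0233 0.0825 0.1595 0.0686 0.1487 0.092
  0.173 ]
 [0.1312 0.1573 0.0953 0.151  0.026  0.0822 0.1598 0.0686 0.1481 0.0925
  0.173 ]
 [0.1309 0.1574 0.095  0.151  0.0353 0.082  0.1601 0.0686 0.1475 0.093
  0.173 ]]
0.108 [] 0.113 [0.1573] 0.118 [0.1571] 0.123 [0.1577] 0.128 [0.1575] 0.133 [0.1575] 0.138 [0.1574] 0.143 [0.1574] 
0.074 [0.172] 0.077 [0.1722] 0.08 [0.1623] 0.083 [0.1612] 0.086 [0.1563] 0.089 [0.1561] 0.092 [0.1561] 0.095 [] 0.098 [] 
0.108 [0.1569] 0.113 [0.1575] 0.118 [0.1574] 0.123 [0.1575] 0.128 [0.1575] 0.133 [0.1576] 0.138 [0.1576] 0.143 [0.1574] 
0.074 [0.1707] 0.077 [0.1619] 0.08 [0.1604] 0.083 [0.1603] 0.086 [0.1604] 0.089 [0.1561] 0.092 [0.1558] 0.095 [] 0.098 []
```

View pics/s1.png

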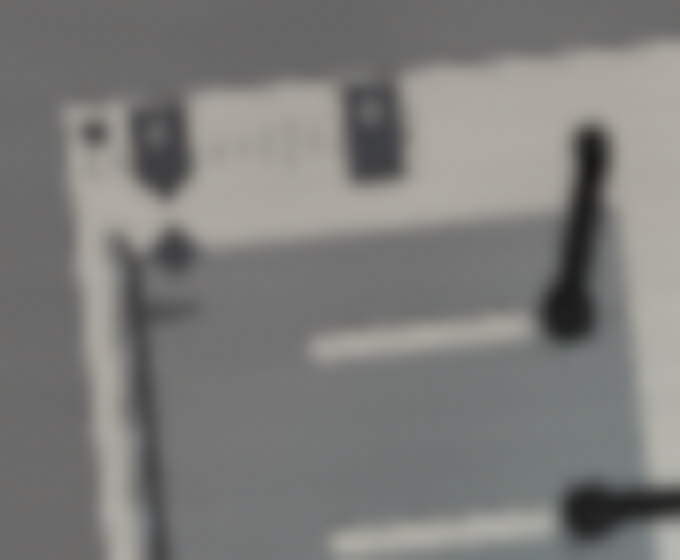

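The pointer nose now sits nearly under the pointed tab's nose: (174,250) against (168,192) in the crop, and bed x runs slightly to the left going up. Before correcting, I'll refine the residual using only the nose silhouettes against the bright bed.

```bash
cat >>h.py <<'E'
def noses(f,zt=.0175,zp=.016):
    """darkness-weighted mid y per thin x slice: tab nose/body, pointer nose"""
    F={}
    g=cv2.cvtColor(f["img"].astype(np.float32),cv2.COLOR_BGR2GRAY)
    for nm,c,z,xs in(("tab",.157,zt,np.arange(.110,.142,.002)),("ptr",.157,zp,np.arange(.088,.0961,.001))):
        ys=np.arange(c-.022,c+.022,.00025);o=[]
        for x in xs:
            W=np.array([bed.w(x,y,z) for y in ys]);p=proj(f,W).astype(np.float32)
            v=cv2.remap(g,p[None,:,0],p[None,:,1],cv2.INTER_CUBIC)[0]
            hi=np.percentile(v,80);lo=v.min();i=np.nonzero(v<(hi+lo)/2)[0]
            i=i[abs(i-i[len(i)//2])<60]
            o.append((round(x,3),round((ys[i[0]]+ys[i[-1]])/2*1e3,2),round(np.ptp(ys[i])*1e3,1),int(lo),int(hi)))
        F[nm]=o
    return F
E
python3 - <<'E'
from h import *
import pickle
t=pickle.load(open("t2.pkl","rb"))
for k,v in noses(t).items():print(k,*[tuple(map(float,a)) for a in v])
E
```

```text
tab (0.11, 157.0, 12.0, 97.0, 169.0) (0.112, 156.88, 14.3, 82.0, 169.0) (0.114, 157.25, 17.0, 70.0, 168.0) (0.116, 157.13, 19.3, 64.0, 166.0) (0.118, 157.38, 21.3, 63.0, 162.0) (0.12, 157.38, 22.3, 62.0, 158.0) (0.122, 157.63, 22.8, 63.0, 154.0) (0.124, 157.63, 22.8, 63.0, 153.0) (0.126, 157.63, 22.8, 65.0, 154.0) (0.128, 157.63, 22.8, 67.0, 155.0) (0.13, 157.63, 22.8, 70.0, 153.0) (0.132, 157.5, 22.5, 72.0, 151.0) (0.134, 157.5, 22.5, 73.0, 150.0) (0.136, 157.5, 22.5, 73.0, 150.0) (0.138, 157.5, 22.5, 74.0, 149.0) (0.14, 157.5, 22.5, 73.0, 149.0)
ptr (0.088, 156.12, 14.8, 65.0, 140.0) (0.089, 156.38, 14.3, 68.0, 147.0) (0.09, 156.25, 13.5, 74.0, 152.0) (0.091, 156.12, 12.8, 78.0, 156.0) (0.092, 156.25, 12.5, 85.0, 161.0) (0.093, 156.25, 12.0, 96.0, 164.0) (0.094, 155.88, 11.3, 104.0, 165.0) (0.095, 156.0, 11.0, 113.0, 168.0) (0.096, 156.12, 10.8, 124.0, 169.0)
```

```bash
cat >>h.py <<'E'
def nudge(y,d):
    o=[np.pi,0,bed.yaw];Y=lambda:bed.b(status.observe()["eef_pos"])[0,1]
    robot.move_pose(bed.w(0,y,.13),o);robot.move_straight(bed.w(0,y,.054),speed=.15)
    a=Y();fingers.command_gripper(0);robot.wait(.2);y0=Y();c=y0
    for _ in range(8):
        e=y0+d-Y()
        if abs(e)<.00012:break
        c+=e*.8;robot.move_straight(bed.w(0,c,.054),speed=.02);robot.wait(.1)
    print("nudge",a,y0,Y(),np.round(status.observe()["ft_force"],1))
    fingers.command_gripper(.4);robot.move_straight(bed.w(0,c,.15),speed=.2)
E
python3 - <<'E'
from h import *
import pickle
nudge(.1735,.0011); aside()
t=frames("top",6);pickle.dump(t,open("t3.pkl","wb"));print(status.observe()["time_s"])
for k,v in noses(t).items():print(k,*[tuple(map(float,a[:2])) for a in v])
E
```

```text
nudge 0.1731249424179522 0.1735728711272378 0.17460619057668597 [-1.8 -3.   6.2]
32.7833
tab (0.11, 157.25) (0.112, 156.88) (0.114, 157.25) (0.116, 157.13) (0.118, 157.38) (0.12, 157.38) (0.122, 157.63) (0.124, 157.63) (0.126, 157.63) (0.128, 157.63) (0.13, 157.63) (0.132, 157.5) (0.134, 157.5) (0.136, 157.5) (0.138, 157.5) (0.14, 157.5)
ptr (0.088, 157.25) (0.089, 157.25) (0.09, 157.13) (0.091, 157.0) (0.092, 157.0) (0.093, 157.0) (0.094, 156.88) (0.095, 156.88) (0.096, 157.38)
```

The pointer nose is at 157.05 mm and the tab nose is at 157.1 mm, so they are aligned. Now I'll tighten both levers.

```bash
python3 - <<'E'
from h import *
import pickle
swing(.04,-15,-90,28,over=21,step=1.5)
swing(-.04,-90,-165,28,over=21,step=1.5)
aside()
t=frames("top",4);s=frames("side",2);pickle.dump((t,s),open("t4.pkl","wb"));print(status.observe()["time_s"])
for k,v in noses(t).items():print(k,*[tuple(map(float,a[:2])) for a in v])
z=pickle.load(open("top0.pkl","rb"));
a=cv2.resize(t["img"][140:252,240:365].astype(np.uint8),(390,350),interpolation=cv2.INTER_CUBIC)
b=cv2.resize(z["img"][140:252,240:365],(390,350),interpolation=cv2.INTER_CUBIC)
cv2.imwrite("pics/f1.png",np.hstack([b,a]))
E
```

```text
down [ 0.7 -0.1  0.3]
[(-30, np.float64(-0.1)), (-45, np.float64(0.6)), (-60, np.float64(0.0)), (-75, np.float64(0.3)), (-90, np.float64(1.4)), (np.float64(-91.5), np.float64(4.1)), (np.float64(-93.0), np.float64(4.5)), (np.float64(-94.5), np.float64(7.9)), (np.float64(-96.0), np.float64(11.2)), (np.float64(-97.5), np.float64(14.8)), (np.float64(-99.0), np.float64(18.1)), (np.float64(-100.5), np.float64(20.3)), (np.float64(-102.0), np.float64(23.7)), (np.float64(-103.5), np.float64(26.4)), (np.float64(-105.0), np.float64(30.0))] 0.27234889967498244
t 42.3667
down [-0.3 -1.2  0.4]
[(-105, np.float64(-0.8)), (-120, np.float64(-0.2)), (-135, np.float64(0.6)), (-150, np.float64(1.3)), (-165, np.float64(0.3)), (np.float64(-166.5), np.float64(4.2)), (np.float64(-168.0), np.float64(4.8)), (np.float64(-169.5), np.float64(4.8)), (np.float64(-171.0), np.float64(7.7)), (np.float64(-172.5), np.float64(12.1)), (np.float64(-174.0), np.float64(16.5)), (np.float64(-175.5), np.float64(20.9)), (np.float64(-177.0), np.float64(25.5)), (np.float64(-178.5), np.float64(29.7))] 0.26867463828883953
t 49.35
50.8917
tab (0.11, 157.0) (0.112, 156.88) (0.114, 157.13) (0.116, 157.13) (0.118, 157.38) (0.12, 157.38) (0.122, 157.63) (0.124, 157.63) (0.126, 157.63) (0.128, 157.63) (0.13, 157.63) (0.132, 157.5) (0.134, 157.5) (0.136, 157.5) (0.138, 157.5) (0.14, 157.5)
ptr (0.088, 162.0) (0.089, 157.25) (0.09, 157.13) (0.091, 157.0) (0.092, 157.0) (0.093, 157.0) (0.094, 157.0) (0.095, 156.88) (0.096, 157.25)
```

View pics/f1.png

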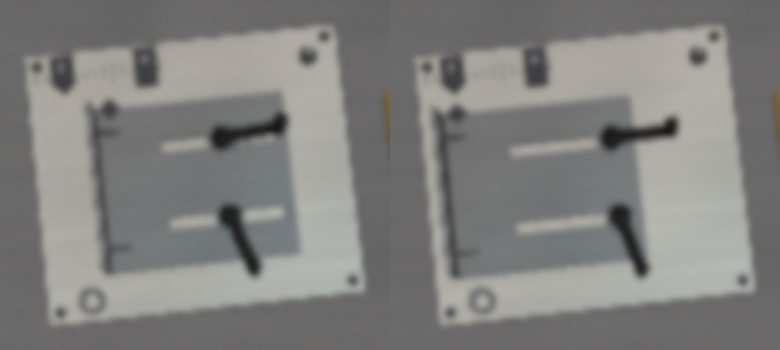

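In the final picture both levers are back at, or slightly past, their starting tight angle, against stops at 30 N. The pointer is at 157.0 mm and the tab nose at 157.1 mm, and the arm is clear.

```bash
python3 -c "
from rig import job_done
print(job_done())"
```

```text
the job is handed in; nothing more can be done
None
```

I handed the job in at about 51 s on the robot's clock: I loosened both levers, slid the stop until its pointer lined up with the pointed tab's tip to within about 0.3 mm by camera, then swung both levers tight again until they met their end stops at about 30 N.

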